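Take the tight lid off the tall tea tin in its worktop holder

ROBOT

A 6-joint arm with a two-finger parallel gripper is mounted at the origin on a cart in front of the work surface, level with it; the furniture and walls round the work are solid. World frame = base frame: x ahead of the robot, y to its left, z up, the work surface at z = 0. Lengths are in mm, angles in rad, forces in N, time in s.
With the tool pointing down it reaches from about 400 to 925 mm from the base axis. Payload 3.4 kg.
Tool frame: the origin (TCP) lies between the finger pads; the fingertips stand 8 mm ahead of it and the grasp point (between the pads) lies 11 mm behind it; z points along the fingers, y is the line along which they close (so a half turn about z gives the same grasp; the last joint's range is limited). The gripper opens to 85 mm and grips with 20 to 120 N. Pads are 22 mm wide; open, the fingers measure 114 mm over their backs; the gripper's body (76 mm by 85 mm) begins 54 mm behind the grasp point. The pads swing forward as they close: fully open they stand 13 mm farther back than shut.
Start: joints at [-1.302, 0.307, 1.506, -0, 1.328, -0.073], TCP at [192.707, -541.752, 239.305] pointing down, gripper open.
Joint ranges: [-3.12, 3.12], [-1.05, 2.28], [0.14, 2.33], [-1.42, 4.57], [0.1, 2.73], [-2.68, 2.68]. Speed limits (rad/s): [2.57, 2.57, 3.14, 3.14, 3.14, 3.14].

INTERFACE

Orientations are given as [roll, pitch, yaw] about the fixed x, y, z axes, in that order (R = Rz(yaw) Ry(pitch) Rx(roll)).
In Python, from bench import r gives the robot as it stands. The module is installed in compiled form; this text tells all that it offers.
- The arm moves only by the tool carry_out, never from a script. Its argument "increments" is a list of rows, each a list of 3 entries, a list of its own where there are three numbers: the shift along the tool's x, y, z in units of 40 mm (1.0 is 40 mm), then the turn, a rotation vector about the tool's x, y, z in units of 6 degrees (1.0 is 6 degrees), then the finger opening in mm, from 0 to 85.4. A call has 1 to 12 rows; each row shifts and turns the commanded pose from where the row before left it, along the tool's axes as they then stand; what a row does not reach is not made up. A row lasts 1/12 s, in which the tool goes at most 41.7 mm and 7.16 degrees, less where a joint would pass 70% of its speed; a pose out of reach is approached as far as the arm can. A call is refused whole if a number of a shift passes 1 or a number of a turn 1, either way. A call with a gripper value outside its range is refused whole. The fingers move at their own pace and stop on an object; "force" is the grip in N (left out, the last holds). Time passes only in rows, so rows that do not move let the fingers close. It gives the time, the measured TCP pose, the force, the opening and the grip force at its end, in the units of the state.
- r.get_state(): the state, without advancing time (a new reading comes with each control period).
- r.camera(name): name is "side" or "top"; returns a dict with "frame" (420x560x3 uint8, red, green, blue), "mtx" (3x3 intrinsics, pixels), "T" (4x4, takes a point from camera to world coordinates). Camera axes: x right, y up, looking along -z (the intrinsics and any distortion apply to the point x, -y, -z); pixel columns grow to the right and rows downward; lengths in mm; the calibration is good to about 2 mm. A picture is of the moment at which its call begins. There is no depth.
- r.finish_job(): hands the job in; it is judged then, once.
Trained networks look in the newest picture that a camera, given by its name, has taken for a name from the list of things; names that differ only in an ending like _2 or _b are one class to them, and where a whole thing is asked for, a point or a joint stands for the part that bears it (a point fixed in the world has none). Each returns a list of dicts, best first, with "p" (0 to 1); they miss things now and then, are a little off and sometimes report something else, mostly with a low value. They report only what shows in the picture. A call takes as long as a camera call. They do not tell look-alikes from the thing itself.
- r.look_for(camera, name): "box" ([left, top, right, bottom] in pixels, round what is visible of it).
- r.outline_of(camera, name): "mask" (420x560 bool, what is visible of it) and "box" ([left, top, right, bottom] in pixels, round what is visible of it).
The state is a dict: "clock": time; "joint_positions": joint angles; "joint_vel": joint speeds; "effort": joint torques, N m; "ee_pos": TCP position; "tool_rot": TCP orientation; "contact_force": force on the tool from outside, world axes, zero at the start; "torque": the same for the moment, N m; "finger_gap": finger opening in mm; "grasp_force": force on a finger pad.
Only numpy, scipy, OpenCV 4.12 (cv2) and the standard library are available. Lean on these libraries where they do the work, as an engineer would, in place of code of your own. Each camera call takes 0.05 s, during which the arm holds its last target. There are 200 camera calls.

TASK

Open the tall tea tin. Its lid is so tight that the base would come up with it, so first slide the closed tin along the worktop, without lifting it, into the open mouth of the U-shaped holder screwed to the worktop, fully home, so that its wide wooden foot is under the dark steel lips. Then draw the lid straight up off the held base and stand it upright, open end down, on the bare worktop clear of the holder; leave the open base in the holder and do not disturb the low tin.

Things in the scene. Friction and masses are not known exactly. Their poses are not given: they have to be found in the camera images.
- tall_tin_base: Loose base of the tall tin, 0.4 kg: smooth wooden foot 86 x 86 x 5 mm that glides easily, square steel body 50 x 50 mm, open top at 105 mm (107 with lid). Origin: centre of the foot's underside, z up, x and y along the sides. Starts closed, on bare worktop left or right, nearer the robot than the holder. Spring tongues grip the lid: 6 to 10 N to draw it off, over the first 45 mm.
- tall_tin_lid: Loose deep lid of the tall tin, white enamel, 0.09 kg: square cap 57 x 57 mm outside, 70 mm high, 2 mm walls, open below. Origin: centre of its open end, z up to its closed top. Closed, the origin is 37 mm above the foot's underside, axes as the base's; it is off after rising 68 mm. Grip it from above by its flat sides, near mid-height; so held, the closed tin can be slid along.
- holder: Fixed U of wood rails, dark lips 11 to 15 mm above the worktop at sides and back. Origin: on the worktop, centre of the foot when home (back stop 2 mm farther). x: from the mouth, on the robot's side, to the back; the tin goes in along +x. Rails 102 mm apart from x = -47 mm, cheeks flare to x = -78 mm. Slot for the body 62 mm wide. As the lid is pulled the base rises 6 mm, then the lips hold it.
- low_tin: Loose low tin, white lid, same foot and width, 64 mm high, a bystander on the other side from the tall one; not to be moved. Origin: centre of the underside of its foot, z up.
Mind the look-alikes: they are no part of the job. Of the things that look like the holder, the larger one is meant.

How it is judged (in metres and radians):
On the way, in this order (a step that is already met when the one before it is completed fails the run):
1. the closed tin is home in the holder, its foot under the lips (x of tall_tin_base in the frame of holder between -0.015 and 0.015 m and y of tall_tin_base in the frame of holder between -0.015 and 0.015 m and height (world z) of tall_tin_base below 0.012 m and z of tall_tin_lid in the frame of tall_tin_base below 0.055 m), for 0.2 s.
2. the lid is drawn straight up out over the held base (z of tall_tin_lid in the frame of tall_tin_base above 0.098 m and horizontal distance between tall_tin_lid and tall_tin_base below 0.03 m and x of tall_tin_base in the frame of holder above -0.018 m and height (world z) of tall_tin_base below 0.015 m), for 0.02 s.
At the end, for the whole second after the job is handed in: The open base stands upright on the worktop in the holder (its centre within 20 mm of home towards the mouth, 15 mm otherwise); the lid stands open end down on the bare worktop (mouth within 10 mm of it, within 10 degrees of upright), its centre more than 80 mm from the base's; both are at rest (x of tall_tin_base in the frame of holder between -0.02 and 0.015 m and y of tall_tin_base in the frame of holder between -0.015 and 0.015 m and height (world z) of each of tall_tin_base, tall_tin_lid below 0.01 m and angle between each of tall_tin_base, tall_tin_lid's own z axis and vertical below 0.17 rad and height (world z) of tall_tin_lid above -0.01 m and horizontal distance between tall_tin_lid and tall_tin_base above 0.08 m and linear speed of each of tall_tin_lid, tall_tin_base below 0.02 m/s); the robot touches nothing.
It fails at once if the tin's base is lifted more than 25 mm off the worktop (height (world z) of tall_tin_base above 0.025 m).
It fails at once if the base or the lid is tipped more than 25 degrees (angle between any of tall_tin_base, tall_tin_lid's own z axis and vertical above 0.44 rad).
It fails at once if the low tin is moved more than 25 mm (distance of low_tin from where it was at the start of the episode above 0.025 m).
It also fails if it takes over 51 s, if anything falls off the work surface, if the arm or the gripper's body presses on something with over 40 N, if the wrist force passes 120 N, or if a joint passes its speed limit or range.

## Working session

There is one attempt and no reset: what is moved stays moved. The work goes in short steps, Python scripts to look and compute and a tool call to move; the robot and the scene stay as the last step left them, time stands still between calls to the robot, and variables do not carry over. Pictures are saved under pics/ and viewed, at most 10 in all, crops included, and the job is handed in when it is done.

Besides the shell and the picture viewer there is one more tool, called after ">>>" as name(argument=value, ...), one argument or row to a line, values as JSON. carry_out: Moves the arm, as the interface text tells. Its arguments: {"type":"object","properties":{"increments":{"type":"array"},"force":{"type":"number"}},"required":["increments"]}

```bash
mkdir -p pics
python3 - <<'E'
from bench import r
import cv2,numpy as np
s=r.get_state();print(s)
for c in("top","side"):
    d=r.camera(c);cv2.imwrite(f"pics/{c}0.png",d["frame"][...,::-1]);print(c,d["mtx"].tolist(),d["T"].round(3).tolist(),[k for k in d])
    for n in("tall_tin_base","tall_tin_lid","holder","low_tin"):
        print(n,[(np.round(x["box"]).tolist(),round(x["p"],2)) for x in r.look_for(c,n)])
E
```

```text
{'clock': 0.0, 'joint_positions': array([-1.30247650e+00,  3.07575115e-01,  1.50762935e+00, -2.89354637e-06,
        1.32836882e+00, -7.35276941e-02]), 'joint_vel': array([-1.46854978e-03, -7.48311251e-04, -9.96072043e-04, -4.42820988e-05,
       -2.60059164e-04,  4.22306476e-04]), 'effort': array([ 1.37109360e-03, -4.57540154e+01, -2.51912534e+01,  6.64779259e-05,
        1.32977060e-02,  4.38932602e-06]), 'ee_pos': array([ 192.54554841, -541.11838272,  238.39639844]), 'tool_rot': array([-3.13961717e+00, -1.42699739e-04,  3.41848074e-01]), 'contact_force': array([-0.14612876,  0.00514536, -0.59674159]), 'torque': array([-0.04521332, -0.02764396, -0.01681853]), 'grasp_force': 0.0, 'finger_gap': 85.28198622780147}
top [[521.6539062366292, 0.0, 279.835260922778], [0.0, 521.6539062366292, 207.70651414689593], [0.0, 0.0, 1.0]] [[-0.017, 0.991, -0.133, 397.878], [-0.999, -0.021, -0.029, 45.625], [-0.031, 0.132, 0.991, 1131.194], [0.0, 0.0, 0.0, 1.0]] ['frame', 'mtx', 'T']
tall_tin_base [([389.0, 229.0, 433.0, 269.0], 0.83)]
tall_tin_lid [([401.0, 230.0, 438.0, 262.0], 0.62)]
holder [([275.0, 120.0, 344.0, 185.0], 0.85), ([146.0, 213.0, 192.0, 257.0], 0.74), ([388.0, 228.0, 433.0, 270.0], 0.48)]
low_tin [([222.0, 238.0, 261.0, 281.0], 0.58)]
side [[534.5760164859385, 0.0, 281.6411212411793], [0.0, 534.5760164859385, 209.86328681031648], [0.0, 0.0, 1.0]] [[0.997, 0.055, -0.061, 500.801], [-0.079, 0.426, -0.901, -932.346], [-0.023, 0.903, 0.429, 524.0], [0.0, 0.0, 0.0, 1.0]] ['frame', 'mtx', 'T']
tall_tin_base [([199.0, 289.0, 253.0, 325.0], 0.7)]
tall_tin_lid [([206.0, 242.0, 242.0, 305.0], 0.6)]
holder [([227.0, 175.0, 266.0, 194.0], 0.81), ([291.0, 215.0, 374.0, 259.0], 0.57)]
low_tin [([202.0, 184.0, 243.0, 222.0], 0.94)]
```

Run:
```python
import cv2
a=cv2.imread("pics/top0.png")[90:310,120:470];cv2.imwrite("pics/topc.png",cv2.resize(a,None,fx=2.25,fy=2.25,interpolation=cv2.INTER_CUBIC))
```

```text
(no output)
```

View pics/topc.png

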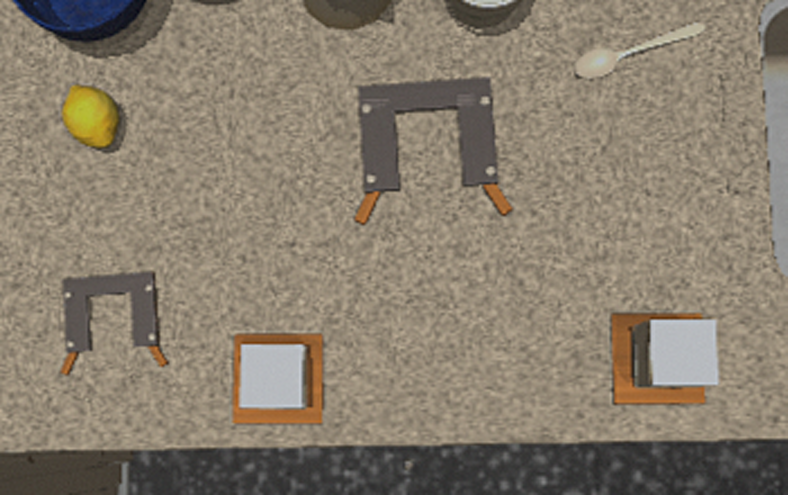

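View pics/side0.png

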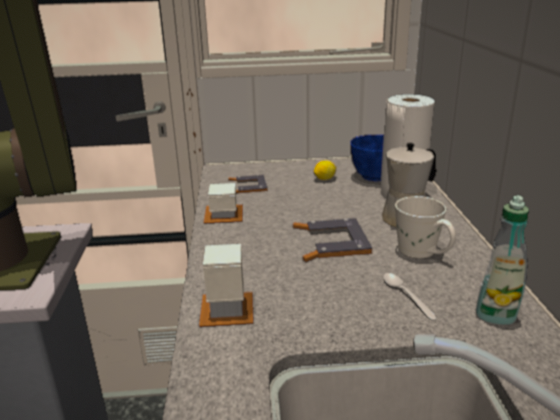

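The top crop shows these candidates:
- **Tall tin:** lid centre at crop (684,352), full px ~(424,246). It stands taller with an orange foot, is at the right (nearer the sink), and is the tall one in the side view at (225,285).
- **Low tin:** crop (275,378), full px ~(242,258).
- **Larger holder, the one wanted:** crop (428,140), full px ~(310,152).
- **Small look-alike holder:** crop (110,315), full px ~(169,230).

```bash
cat > h.py <<'E'
from bench import r
import cv2,numpy as np
def ray(d,p,z):
    K,T=d["mtx"],d["T"]
    p=np.atleast_2d(np.array(p,float))
    v=np.c_[(p[:,0]-K[0,2])/K[0,0],-(p[:,1]-K[1,2])/K[1,1],-np.ones(len(p))]@T[:3,:3].T
    o=T[:3,3]; return (o+v*((z-o[2])/v[:,2])[:,None])[:,:2]
def proj(d,P):
    T=d["T"];q=(np.atleast_2d(P)-T[:3,3])@T[:3,:3];K=d["mtx"]
    return np.c_[K[0,2]+K[0,0]*q[:,0]/-q[:,2],K[1,2]-K[1,1]*q[:,1]/-q[:,2]]
E
python3 - <<'E'
from h import *
d=r.camera("top")
f=lambda L:np.array(L)/2.25+[120,90]
for n,L,z in [("lid",[(651,320),(717,320),(718,385),(651,386)],107),("foot",[(612,314),(703,314),(704,403),(614,403)],5),
 ("holder BL BR FR fr fl FL ibl ibr",[(359,86),(490,78),(497,184),(462,185),(399,190),(366,190),(396,111),(459,107)],15),
 ("cheeks",[(360,222),(505,213)],11)]:
    w=ray(d,f(L),z);print(n,w.round(0).tolist(),w[:4].mean(0).round(1))
E
```

```text
lid [[481.0, -177.0], [480.0, -234.0], [424.0, -231.0], [424.0, -174.0]] [ 452.6 -203.9]
foot [[496.0, -162.0], [495.0, -248.0], [410.0, -245.0], [412.0, -160.0]] [ 453.2 -203.9]
holder BL BR FR fr fl FL ibl ibr [[724.0, 76.0], [729.0, -52.0], [623.0, -56.0], [623.0, -22.0], [620.0, 39.0], [620.0, 71.0], [698.0, 40.0], [701.0, -21.0]] [674.9 -13.6]
cheeks [[590.0, 77.0], [595.0, -63.0]] [592.6   7.2]
```

Tin: about (453,-204), yaw -0.03. Holder home: about (668.5,10), yaw 0.042. The holder's outer length of 105 mm and width of 128 mm match the description. Next I turn and go above the tin.

>>> carry_out(
  increments=[
    [[0.39, -0.54, 0], [0, 0, 0.89], 85],
    [[0.2, -0.6, 0], [0, 0, 0.89], 85],
    [[0.3, -0.6, 0], [0, 0, 0.89], 85],
    [[0.3, -0.6, 0], [0, 0, 0.89], 85],
    [[0.4, -0.54, 0], [0, 0, 0], 85],
    [[0.4, -0.54, 0], [0, 0, 0], 85],
    [[0.4, -0.54, 0], [0, 0, 0], 85],
    [[0.4, -0.54, 0], [0, 0, 0], 85],
    [[0.4, -0.54, 0], [0, 0, 0], 85],
    [[0.4, -0.54, 0], [0, 0, 0], 85],
    [[0.4, -0.54, 0], [0, 0, 0], 85],
    [[0, 0, 0], [0, 0, 0], 85],
  ],
)

```text
clock: 1.55
ee_pos: [339.2, -289.6, 239.5]
tool_rot: [-3.14, -0.002, -0.028]
contact_force: [-0.1, -0.9, -0.7]
finger_gap: 85.3
grasp_force: 0.0
```

>>> carry_out(
  increments=[
    [[0.5, -0.37, 0], [0, 0, 0], 85],
    [[0.5, -0.37, 0], [0, 0, 0], 85],
    [[0.5, -0.37, 0], [0, 0, 0], 85],
    [[0.5, -0.37, 0], [0, 0, 0], 85],
    [[0.4, -0.37, 0.4], [0, 0, 0], 85],
    [[0.39, -0.37, 0.4], [0, 0, 0], 85],
    [[0, 0, 0.5], [0, 0, 0], 85],
    [[0, 0, 0.5], [0, 0, 0], 85],
    [[0, 0, 0.5], [0, 0, 0], 85],
    [[0, 0, 0], [0, 0, 0], 85],
    [[0, 0, 0], [0, 0, 0], 85],
  ],
)

```text
clock: 2.47
ee_pos: [450.7, -207.7, 146.6]
tool_rot: [-3.141, 0.003, -0.031]
contact_force: [0.2, 0.5, 0.1]
finger_gap: 84.7
grasp_force: 0.0
```

Run:
```python
from h import *
print(r.get_state()["ee_pos"])
a=r.camera("top")["frame"][190:310,340:500,::-1];b=r.camera("side")["frame"][180:340,140:340,::-1]
a=cv2.resize(a,(640,480),interpolation=2)[:, :400];a=cv2.resize(r.camera("top")["frame"][190:310,370:470,::-1],(400,480),interpolation=2);b=cv2.resize(b[:,20:153],(400,480),interpolation=2)
cv2.imwrite("pics/c1.png",np.hstack([a,b]))
```

```text
[ 450.74768689 -207.71861026  146.63474212]
```

View pics/c1.png

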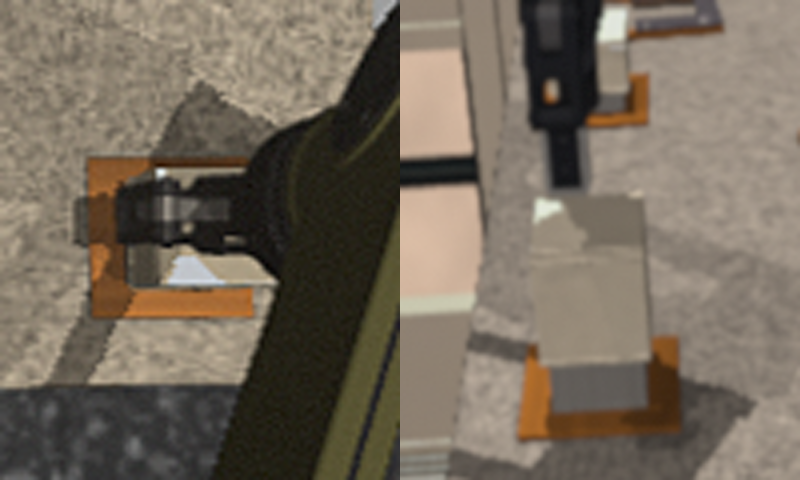

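The left panel shows the open gripper over the tin in the top view. In the right panel (side view) the finger sits slightly left of the tin's axis, at crop x 567 against the lid's 592. I'll check that against the calibration.

Run:
```python
from h import *
d=r.camera("side");t=r.camera("top")
c=lambda p:(p-[160,180])*[400/133,3]
print("finger tip",c(proj(d,[[450.7,-253,139]])),"lid top corners",c(proj(d,[[453-28,-232,107],[453+28,-234,107],[453+28,-177,107],[453-28,-232,37],[453+28,-234,37]])).round(0).tolist())
print("foot",c(proj(d,[[410,-246,5],[495,-248,5],[496,-162,5]])).round(0).tolist())
print("top tip L finger",((proj(t,[[450.7,-160,139]])-[370,190])*4))
```

```text
finger tip [[169.37949816 215.40151625]] lid top corners [[124.0, 253.0], [236.0, 248.0], [235.0, 193.0], [136.0, 369.0], [244.0, 364.0]]
foot [[111.0, 437.0], [274.0, 428.0], [272.0, 335.0]]
top tip L finger [[139.29080511 228.81237686]]
```

>>> carry_out(
  increments=[
    [[0.09, -0.1, 0], [0, 0, 0], 85],
    [[0, 0, 0.3], [0, 0, 0], 85],
    [[0, 0, 0.4], [0, 0, 0], 85],
    [[0, 0, 0.4], [0, 0, 0], 85],
    [[0, 0, 0.4], [0, 0, 0], 85],
    [[0, 0, 0.4], [0, 0, 0], 85],
    [[0, 0, 0.24], [0, 0, 0], 85],
    [[0, 0, 0], [0, 0, 0], 85],
    [[0, 0, 0], [0, 0, 0], 85],
  ],
)

```text
clock: 3.47
ee_pos: [455.4, -203.7, 61.7]
tool_rot: [-3.141, 0.0, -0.031]
contact_force: [-0.5, -0.2, 0.1]
finger_gap: 85.1
grasp_force: 0.0
```

>>> carry_out(
  increments=[
    [[0, 0, 0], [0, 0, 0], 45],
    [[0, 0, 0], [0, 0, 0], 45],
    [[0, 0, 0], [0, 0, 0], 45],
    [[0, 0, 0], [0, 0, 0], 45],
    [[0, 0, 0], [0, 0, 0], 45],
    [[0, 0, 0], [0, 0, 0], 45],
    [[0, 0, 0], [0, 0, 0], 45],
    [[0, 0, 0], [0, 0, 0], 45],
  ],
  force=60,
)

```text
clock: 4.13
ee_pos: [456.2, -204.1, 62.9]
tool_rot: [3.141, -0.002, -0.031]
contact_force: [-0.9, 0.8, 5.7]
finger_gap: 56.0
grasp_force: 61.2
```

>>> carry_out(
  increments=[
    [[0.05, -0.1, 0], [0, 0, 0], 45],
    [[0.1, -0.2, 0], [0, 0, 0], 45],
    [[0.1, -0.3, 0], [0, 0, 0], 45],
    [[0.1, -0.3, 0], [0, 0, 0], 45],
    [[0.1, -0.3, 0], [0, 0, 0], 45],
    [[0.1, -0.3, 0], [0, 0, 0], 45],
    [[0.1, -0.3, 0], [0, 0, 0], 45],
    [[0.1, -0.3, 0], [0, 0, 0], 45],
    [[0.1, -0.3, 0], [0, 0, 0], 45],
    [[0.1, -0.3, 0], [0, 0, 0], 45],
    [[0.1, -0.3, 0], [0, 0, 0], 45],
    [[0.1, -0.3, 0], [0, 0, 0], 45],
  ],
)

```text
clock: 5.13
ee_pos: [506.5, -73.8, 62.9]
tool_rot: [3.14, -0.003, -0.031]
contact_force: [-0.8, -3.8, 5.2]
finger_gap: 56.4
grasp_force: 61.4
```

>>> carry_out(
  increments=[
    [[0.1, -0.3, 0], [0, 0, 0], 45],
    [[0.1, -0.3, 0], [0, 0, 0], 45],
    [[0.1, -0.3, 0], [0, 0, 0], 45],
    [[0.1, -0.3, 0], [0, 0, 0], 45],
    [[0.1, -0.3, 0], [0, 0, 0], 45],
    [[0, -0.2, 0], [0, 0, 0], 45],
    [[0, -0.1, 0], [0, 0, 0], 45],
    [[0, 0, 0], [0, 0, -0.2], 45],
    [[0, 0, 0], [0, 0, -0.3], 45],
    [[0, 0, 0], [0, 0, -0.2], 45],
    [[0, 0, 0], [0, 0, 0], 45],
    [[0, 0, 0], [0, 0, 0], 45],
  ],
)

```text
clock: 6.13
ee_pos: [528.6, -1.8, 62.9]
tool_rot: [-3.142, -0.003, 0.043]
contact_force: [-0.9, 1.0, 6.0]
finger_gap: 56.5
grasp_force: 61.7
```

Run:
```python
from h import *
s=r.get_state();print(s["ee_pos"],s["tool_rot"],s["contact_force"])
a=r.camera("top")["frame"][120:300,220:400,::-1];b=r.camera("side")["frame"][130:290,190:390,::-1]
cv2.imwrite("pics/c2.png",np.hstack([cv2.resize(a,(400,400),interpolation=2),cv2.resize(b,(400,320),interpolation=2) if 0 else cv2.copyMakeBorder(cv2.resize(b,(400,320),interpolation=2),0,80,0,0,0)]))
```

```text
[528.57342067  -1.76173996  62.90485702] [-3.14157145e+00 -2.73641977e-03  4.25061112e-02] [-0.89423233  1.03805597  6.04107954]
```

View pics/c2.png

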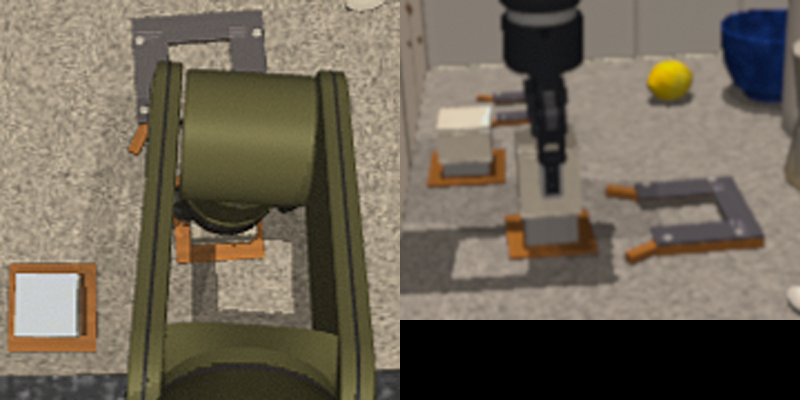

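The tin stands in front of the mouth. The foot's near edge is at top-crop (177,262)–(263,258), which I convert to world coordinates. In the side crop the foot's near corners are at (509,258) and (598,252).

Run:
```python
from h import *
t=r.camera("top");d=r.camera("side")
print(ray(t,np.array([(177,262),(263,258)])/2.2222+[220,120],5).round(1))
print(ray(d,np.array([(109,258),(198,252)])/2+[190,130],0).round(1))
print("holder front corner lip side view",ray(d,np.array([(254,245),(363,236)])/2+[190,130],15).round(1),ray(d,np.array([(240,190)])/2+[190,130],15).round(1))
```

```text
[[482.1  36.8]
 [484.4 -46.6]]
[[487.6 -42.1]
 [573.5 -41. ]]
holder front corner lip side view [[625.2 -59.8]
 [731.  -55.2]] [[626.6  55.3]]
```

>>> carry_out(
  increments=[
    [[0, -0.08, 0], [0, 0, 0], 45],
    [[0, -0.07, 0], [0, 0, 0], 45],
    [[0.1, 0, 0], [0, 0, 0], 45],
    [[0.2, 0, 0], [0, 0, 0], 45],
    [[0.2, 0, 0], [0, 0, 0], 45],
    [[0.2, 0, 0], [0, 0, 0], 45],
    [[0.2, 0, 0], [0, 0, 0], 45],
    [[0.2, 0, 0], [0, 0, 0], 45],
    [[0.2, 0, 0], [0, 0, 0], 45],
    [[0.2, 0, 0], [0, 0, 0], 45],
    [[0.2, 0, 0], [0, 0, 0], 45],
    [[0, 0, 0], [0, 0, 0], 45],
  ],
)

```text
clock: 7.33
ee_pos: [597.1, 6.9, 62.9]
tool_rot: [3.141, -0.003, 0.042]
contact_force: [1.2, -0.2, 5.8]
finger_gap: 56.0
grasp_force: 61.9
```

Run:
```python
from h import *
s=r.get_state();print(s["ee_pos"],s["tool_rot"],s["contact_force"])
b=r.camera("side")["frame"][170:270,260:400,::-1]
cv2.imwrite("pics/c3.png",cv2.resize(b,(784,560),interpolation=2))
```

```text
[597.06824038   6.86360743  62.92334652] [ 3.14141253e+00 -3.04334687e-03  4.21962884e-02] [ 1.22635638 -0.20883032  5.77588363]
```

View pics/c3.png

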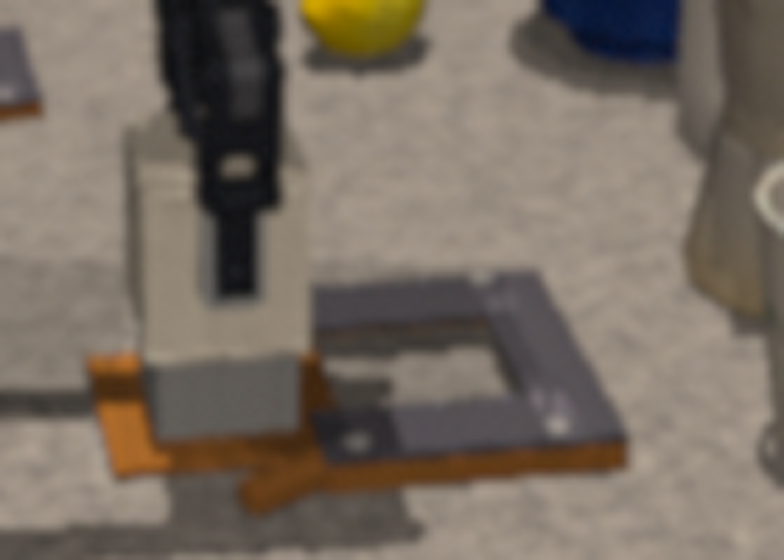

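The foot is entering the mouth, and the body edge at crop (300,432) lines up inside the slot with about 5 mm to spare. I keep going.

>>> carry_out(
  increments=[
    [[0.15, 0, 0], [0, 0, 0], 45],
    [[0.2, 0, 0], [0, 0, 0], 45],
    [[0.2, 0, 0], [0, 0, 0], 45],
    [[0.2, 0, 0], [0, 0, 0], 45],
    [[0.2, 0, 0], [0, 0, 0], 45],
    [[0.2, 0, 0], [0, 0, 0], 45],
    [[0.2, 0, 0], [0, 0, 0], 45],
    [[0.15, 0, 0], [0, 0, 0], 45],
    [[0.1, 0, 0], [0, 0, 0], 45],
    [[0, 0, 0], [0, 0, 0], 45],
    [[0, 0, 0], [0, 0, 0], 45],
  ],
)

```text
clock: 8.3
ee_pos: [659.9, 9.5, 62.9]
tool_rot: [3.141, -0.002, 0.042]
contact_force: [-0.5, -0.1, 6.4]
finger_gap: 56.2
grasp_force: 61.9
```

>>> carry_out(
  increments=[
    [[0.05, 0, 0], [0, 0, 0], 45],
    [[0.05, 0, 0], [0, 0, 0], 45],
    [[0.05, 0, 0], [0, 0, 0], 45],
    [[0.05, 0, 0], [0, 0, 0], 45],
    [[0, 0, 0], [0, 0, 0], 45],
  ],
)

```text
clock: 8.72
ee_pos: [666.8, 9.9, 62.9]
tool_rot: [3.142, 0.0, 0.042]
contact_force: [-1.8, -0.4, 7.2]
finger_gap: 56.3
grasp_force: 61.7
```

>>> carry_out(
  increments=[
    [[0.04, 0, 0], [0, 0, 0], 45],
    [[0.03, 0, 0], [0, 0, 0], 45],
    [[0.03, 0, 0], [0, 0, 0], 45],
    [[0, 0, 0], [0, 0, 0], 45],
    [[0, 0, 0], [0, 0, 0], 45],
  ],
)

```text
clock: 9.13
ee_pos: [670.5, 10.0, 63.0]
tool_rot: [3.142, 0.0, 0.042]
contact_force: [-3.6, -1.1, 8.1]
finger_gap: 56.5
grasp_force: 62.0
```

Run:
```python
from h import *
s=r.get_state();print(s["ee_pos"],s["tool_rot"],s["contact_force"])
b=r.camera("side")["frame"][170:270,280:400,::-1]
cv2.imwrite("pics/c4.png",cv2.resize(b,(672,560),interpolation=2))
```

```text
[670.49663508  10.02697451  62.95749584] [3.14151205e+00 2.86106649e-04 4.22570805e-02] [-3.62926308 -1.08601841  8.14193327]
```

View pics/c4.png

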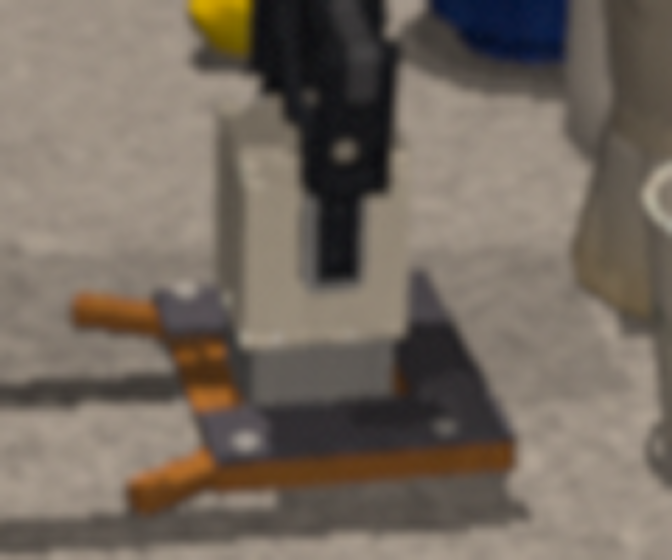

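The tin is home. The foot's front edge at crop (200,375) is just inside the lip front, and the force is rising gently against the stop. Now I draw the lid off.

>>> carry_out(
  increments=[
    [[0, 0, -0.05], [0, 0, 0], 45],
    [[0, 0, -0.05], [0, 0, 0], 45],
    [[0, 0, -0.1], [0, 0, 0], 45],
    [[0, 0, -0.1], [0, 0, 0], 45],
    [[0, 0, -0.15], [0, 0, 0], 45],
    [[0, 0, -0.15], [0, 0, 0], 45],
    [[0, 0, -0.15], [0, 0, 0], 45],
    [[0, 0, 0], [0, 0, 0], 45],
  ],
  force=80,
)

```text
clock: 9.85
ee_pos: [671.7, 10.1, 93.1]
tool_rot: [3.141, -0.001, 0.042]
contact_force: [0.0, 1.1, -5.0]
finger_gap: 56.0
grasp_force: 81.4
```

>>> carry_out(
  increments=[
    [[0, 0, -0.15], [0, 0, 0], 45],
    [[0, 0, -0.15], [0, 0, 0], 45],
    [[0, 0, -0.15], [0, 0, 0], 45],
    [[0, 0, -0.15], [0, 0, 0], 45],
    [[0, 0, -0.15], [0, 0, 0], 45],
    [[0, 0, -0.15], [0, 0, 0], 45],
    [[0, 0, -0.15], [0, 0, 0], 45],
    [[0, 0, -0.15], [0, 0, 0], 45],
    [[0, 0, -0.15], [0, 0, 0], 45],
    [[0, 0, -0.3], [0, 0, 0], 45],
    [[0, 0, -0.4], [0, 0, 0], 45],
    [[0, 0, 0], [0, 0, 0], 45],
  ],
)

```text
clock: 10.85
ee_pos: [673.6, 10.0, 178.0]
tool_rot: [3.141, -0.007, 0.042]
contact_force: [0.5, -0.0, -0.8]
finger_gap: 56.5
grasp_force: 82.1
```

Run:
```python
from h import *
s=r.get_state();print(s["ee_pos"],s["tool_rot"],s["contact_force"])
b=r.camera("side")["frame"][110:270,230:430,::-1]
cv2.imwrite("pics/c5.png",cv2.resize(b,(700,560),interpolation=2))
```

```text
[673.61392151  10.02931255 178.00975564] [ 3.14101834 -0.00696776  0.04229884] [ 0.48994388 -0.03306908 -0.7938147 ]
```

View pics/c5.png

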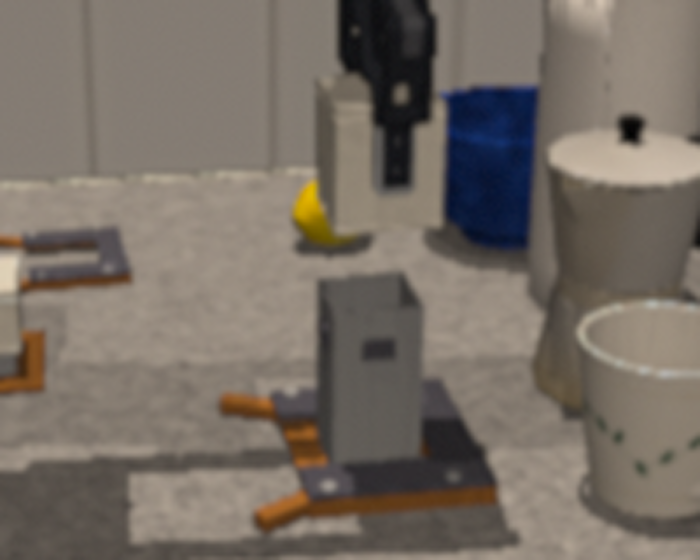

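The lid is clear of the base, with its bottom at crop row 228 above the open base's top at row 275. The base is upright in the holder. Next I carry the lid to bare worktop near (520,-120).

>>> carry_out(
  increments=[
    [[-0.15, 0.1, 0], [0, 0, 0], 45],
    [[-0.3, 0.2, 0], [0, 0, 0], 45],
    [[-0.4, 0.3, 0], [0, 0, 0], 45],
    [[-0.4, 0.3, 0], [0, 0, 0], 45],
    [[-0.4, 0.3, 0], [0, 0, 0], 45],
    [[-0.4, 0.4, 0], [0, 0, 0], 45],
    [[-0.4, 0.4, 0], [0, 0, 0], 45],
    [[-0.4, 0.4, 0], [0, 0, 0], 45],
    [[-0.4, 0.3, 0], [0, 0, 0], 45],
    [[-0.4, 0.3, 0], [0, 0, 0], 45],
    [[-0.2, 0.1, 0], [0, 0, 0], 45],
    [[0, 0, 0], [0, 0, 0], 45],
  ],
)

```text
clock: 11.9
ee_pos: [519.7, -120.8, 172.9]
tool_rot: [-3.141, 0.003, 0.04]
contact_force: [-0.0, -0.7, -1.6]
finger_gap: 56.2
grasp_force: 82.1
```

>>> carry_out(
  increments=[
    [[0, 0, 0.2], [0, 0, 0], 45],
    [[0, 0, 0.4], [0, 0, 0], 45],
    [[0, 0, 0.5], [0, 0, 0], 45],
    [[0, 0, 0.5], [0, 0, 0], 45],
    [[0, 0, 0.5], [0, 0, 0], 45],
    [[0, 0, 0.4], [0, 0, 0], 45],
    [[0, 0, 0.3], [0, 0, 0], 45],
    [[0, 0, 0.2], [0, 0, 0], 45],
    [[0, 0, 0.2], [0, 0, 0], 45],
    [[0, 0, 0.2], [0, 0, 0], 45],
    [[0, 0, 0], [0, 0, 0], 45],
    [[0, 0, 0], [0, 0, 0], 45],
  ],
)

```text
clock: 12.9
ee_pos: [522.7, -120.1, 37.4]
tool_rot: [-3.141, 0.0, 0.042]
contact_force: [0.4, -0.4, -1.1]
finger_gap: 56.0
grasp_force: 82.0
```

Next I lower it slowly until it touches.

>>> carry_out(
  increments=[
    [[0, 0, 0.07], [0, 0, 0], 45],
    [[0, 0, 0.06], [0, 0, 0], 45],
    [[0, 0, 0.05], [0, 0, 0], 45],
    [[0, 0, 0.04], [0, 0, 0], 45],
    [[0, 0, 0.03], [0, 0, 0], 45],
    [[0, 0, 0], [0, 0, 0], 45],
    [[0, 0, 0], [0, 0, 0], 45],
  ],
)

```text
clock: 13.48
ee_pos: [522.6, -120.3, 27.7]
tool_rot: [-3.142, -0.0, 0.042]
contact_force: [-0.3, -0.8, -0.6]
finger_gap: 56.5
grasp_force: 82.0
```

>>> carry_out(
  increments=[
    [[0, 0, 0.03], [0, 0, 0], 45],
    [[0, 0, 0.02], [0, 0, 0], 45],
    [[0, 0, 0], [0, 0, 0], 45],
    [[0, 0, 0], [0, 0, 0], 45],
  ],
)

```text
clock: 13.82
ee_pos: [522.7, -120.4, 26.0]
tool_rot: [3.141, -0.0, 0.042]
contact_force: [-0.7, -0.3, 1.7]
finger_gap: 56.5
grasp_force: 82.7
```

Touching. I release gently and withdraw.

>>> carry_out(
  increments=[
    [[0, 0, 0], [0, 0, 0], 60],
    [[0, 0, 0], [0, 0, 0], 65],
    [[0, 0, 0], [0, 0, 0], 70],
    [[0, 0, 0], [0, 0, 0], 85],
    [[0, 0, 0], [0, 0, 0], 85],
    [[0, 0, 0], [0, 0, 0], 85],
    [[0, 0, 0], [0, 0, 0], 85],
    [[0, 0, 0], [0, 0, 0], 85],
  ],
)

```text
clock: 14.48
ee_pos: [522.6, -120.3, 25.7]
tool_rot: [3.142, -0.0, 0.042]
contact_force: [-0.9, -0.6, -0.1]
finger_gap: 85.0
grasp_force: 0.0
```

>>> carry_out(
  increments=[
    [[0, 0, -0.2], [0, 0, 0], 85],
    [[0, 0, -0.3], [0, 0, 0], 85],
    [[0, 0, -0.4], [0, 0, 0], 85],
    [[0, 0, -0.5], [0, 0, 0], 85],
    [[0, 0, -0.5], [0, 0, 0], 85],
    [[0, 0, -0.5], [0, 0, 0], 85],
    [[0, 0, -0.5], [0, 0, 0], 85],
    [[0, 0, -0.5], [0, 0, 0], 85],
    [[0, 0, 0], [0, 0, 0], 85],
    [[0, 0, 0], [0, 0, 0], 85],
    [[0, 0, 0], [0, 0, 0], 85],
    [[0, 0, 0], [0, 0, 0], 85],
  ],
)

```text
clock: 15.48
ee_pos: [521.6, -120.0, 160.8]
tool_rot: [-3.141, 0.002, 0.042]
contact_force: [0.0, -0.5, 0.1]
finger_gap: 85.0
grasp_force: 0.0
```

Run:
```python
from h import *
s=r.get_state();print(s["ee_pos"],s["contact_force"],s["finger_gap"])
b=r.camera("side")["frame"][110:310,190:430,::-1]
cv2.imwrite("pics/c6.png",cv2.resize(b,(672,560),interpolation=2))
```

```text
[ 521.59245963 -119.9931883   160.78415102] [ 0.01597897 -0.45291769  0.14293786] 85.03668607614424
```

View pics/c6.png

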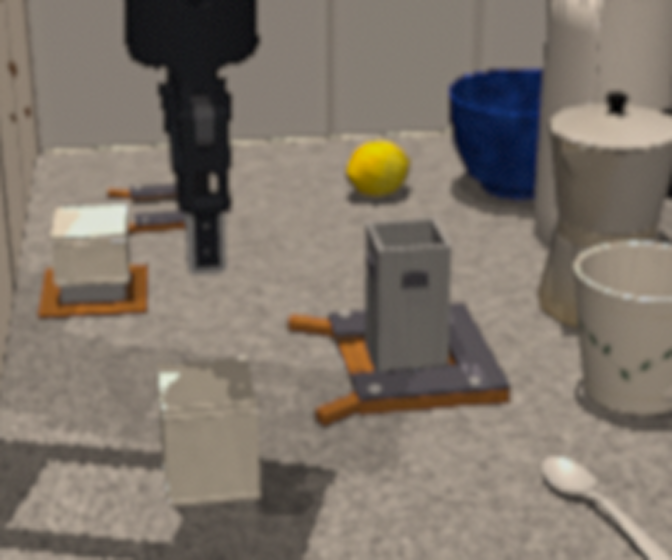

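The lid stands upright on bare worktop at crop (210,435), the open base is upright in the holder at (408,300), and the low tin at (95,260) is untouched. The gripper is clear.

```bash
python3 -c "
from bench import r
print(r.finish_job())"
```

```text
the job is handed in; nothing more can be done
None
```

I handed the job in with the lid standing open end down on the bare worktop, the open base upright and home in the holder, and the low tin untouched; the arm was clear at 15.5 s, and no verdict came back.

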